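# Drop a soap stick end-down into its tube with the tipping loader

## Robot

A 6-joint arm with a two-finger parallel gripper is mounted at the origin on the work surface. World frame = base frame: x ahead of the robot, y to its left, z up, the work surface at z = 0. Lengths are in mm, angles in rad, forces in N, time in s.
With the tool pointing down it reaches from about 350 to 725 mm from the base axis. Payload 4.3 kg.
Tool frame: the origin (TCP) lies between the finger pads; the fingertips stand env.nose_length ahead of it and the grasp point (between the pads) is the TCP (env.nose_length is the distance from the TCP to the fingertips, in mm); x points along the fingers, z is the direction in which the jaws open and shut, and the axes are right-handed (so a half turn about x gives the same grasp; the last joint's range is limited). The gripper opens to 85 mm and grips with 20 to 120 N. Pads are 22 mm wide; open, the fingers measure 114 mm over their backs; the gripper's body (76 mm by 85 mm) begins 54 mm behind the grasp point. The pads swing forward as they close: fully open they stand 13 mm farther back than shut.
Start: joints at [1.014, 0.377, 0.081, 1.274, 0, 1.46], TCP at [248.458, 518.588, 250.329] pointing down, gripper open.
Joint ranges: [-2.72, 2.72], [-0.84, 1.66], [-1.02, 1.22], [-1.77, 2.12], [-1.37, 1.28], [-3.14, 3.14]. Speed limits (rad/s): [2.57, 2.57, 3.14, 3.14, 3.14, 3.14].

## Interface

Orientations are given as a rotation vector (axis times angle).
In Python, from cell import env, read_camera gives the robot as it stands.
- The arm moves only by the shell command python3 -m handwheel 'ROWS'. ROWS is JSON, a list of rows, each an object of numbers: "ax", "ay", "az": the turn, a rotation vector about the tool's x, y, z in degrees; "tx", "ty", "tz": the shift along the tool's x, y, z in m; "grip": the finger opening in m, from 0 to 0.0854. In form: [{"ax": .., "ay": .., "az": .., "tx": .., "ty": .., "tz": .., "grip": ..}, ...]. A call has exactly 5 rows; each row shifts and turns the pose as measured when the row begins, along the tool's axes as they then stand; what a row does not reach is not made up. A row lasts 1/10 s, in which the tool goes at most 50 mm and 8.59 degrees, less where a joint would pass 70% of its speed; a pose out of reach is approached as far as the arm can. A call is refused whole if a number of a shift passes 0.05 or a number of a turn 8.59, either way. A call with a gripper value outside its range is refused whole. The fingers move at their own pace and stop on an object; the grip force is fixed at half the most. Time passes only in rows, so rows that do not move let the fingers close, or fill a call up. It gives the time, the measured TCP pose, the force and the opening at its end, in the units of the state.
- env.read_state(): the state, without advancing time (a new reading comes with each control period).
- read_camera(name): name is "side" or "top"; returns a dict with "color" (400x640x3 uint8, red, green, blue), "depth" (400x640 float32, mm along the optical axis (not along the pixel's ray), 0 where there is no reading), "camera_matrix" (3x3 intrinsics, pixels), "D" ([k1, k2, p1, p2, k3] as OpenCV has them; the pictures are not rectified), "R" (3x3) and "t" (3): a world point X has camera coordinates R X + t. Camera axes: x right, y down, z forward; pixel columns grow to the right and rows downward; lengths in mm; the calibration is good to about 2 mm. A picture is of the moment at which its call begins.
- env.job_done(): hands the job in, once; it reports no verdict.
The state is a dict: "t": time; "joints": joint angles; "dq": joint speeds; "effort": joint torques, N m; "eef_pos": TCP position; "tool_rot": TCP orientation; "wrist_force": force on the tool from outside, world axes, zero at the start; "ft_torque": the same for the moment, N m; "width": opening from 0.0 (shut) to 1.0 (fully open).
Only numpy, scipy, OpenCV 4.12 (cv2) and the standard library are available. Lean on these libraries where they do the work, as an engineer would, in place of code of your own. Each camera call takes 0.05 s, during which the arm holds its last target. There are 200 camera calls.

## Task

Load the purple soap stick into the blue tube: slide the tube's sled by its yellow handle between the wooden rails until it is fully home against the stop, then swing the red-knobbed lever over so that the trough tips and the stick drops end-down into the tube. Then bring the lever back so that the trough lies level again, leaving the sled home and upright and the other things on the table undisturbed.

Things in the scene. Friction and masses are not known exactly. Their poses are not given: they have to be found in the camera images.
- loader: Fixed wooden stand with an aluminium chute; yaw within 0.15 rad of 0. Origin on the table under the chute's centre. The sled's lane runs along its y: two rails, 22 mm high, 106 mm apart inside, flared at the +y mouth (ends at y = 120 mm). The sled goes in there, moving to -y on the bare table. The trough lies to -x; the posts under it fill x = -185 to -65, |y| under 55 mm.
- stop (a point): Middle of the inner face of the stop bar across the lane's far end: 46 mm to -y of the loader's origin, 15 mm up. The bar is 30 mm high.
- pivot (a point): Point on the pivot axis of trough and lever, midway across the trough: at x = -19 mm in the loader's frame, 190 mm above the table; the axis runs along loader y. From here the level trough (165 mm long, 40 mm wide, 24 mm walls) reaches to -x, its open end at the chute.
- chute (a point): Centre of the lower opening (38 x 42 mm inside) of the chute, a square aluminium shaft about 52 mm wide outside, 155 to 240 mm above the table, straight over the loader's origin. The point is 155 mm up.
- trough (a joint): Tipping angle of the aluminium trough with its lever, rad: 0 level (end stop, its start), growing as its -x tail rises, to the end stop at 1.35 (steep). Pivot friction holds it where it is left; about 4 to 8 N at the knob moves it. The stick slides into the chute by itself once the trough is steep: tip it to the end stop.
- knob (a point): Centre of the red ball, 30 mm across, atop the lever (12 mm rod) rigidly joined to the trough, 105 mm to -y of its middle. It circles the pivot axis at 110 mm radius: at joint 0 it is 63 mm to -x of the axis and 90 mm above it (280 mm over the table); a growing joint moves it to loader +x, at 1.35 it is 74 mm to +x and 81 mm above. Nothing else is within 60 mm of its path.
- stick: Purple soap stick, 28 mm diameter, 130 mm long, about 90 g; origin at its centre, its long axis is x. It lies in the trough along it.
- sled: Loose wooden sled, about 0.6 kg, with upright blue tube and yellow handle. Origin on its underside under the tube's axis, z up. Board 14 mm thick, x = -50 to 50, y = -45 (leading end) to 135 mm. Home, the leading end touches the stop and its axes agree with the loader's. Tube inside 44 mm across, flared to 60 at the mouth; inner floor 20 mm, rim 142 mm above the underside.
- tube_mouth (a point): Centre of the tube's mouth, 142 mm above the sled's underside. Straight under the chute when the sled is home.
- handle (a point): Point in the sled's yellow handle, 115 mm along sled y from the tube's axis and 55 mm above the sled's underside. The handle is an upright slab 50 mm wide (sled x), 14 mm thick (sled y), its top 72 mm above the sled's underside; grasp it from above across its thickness, or push it.
- bottle: Bystander: clear bottle with green cap, 48 mm across, 150 mm tall; origin at its base.
- jar: Bystander: orange jar with white lid, 90 mm across, 120 mm tall; origin at its base.
- cup: Bystander: blue cup, 80 mm across, 75 mm tall; origin at its base.
- dropper: Bystander: amber bottle with black cap, 40 mm across, 90 mm tall; origin at its base.
- soap_block: Bystander: white soap block, 70 x 110 x 50 mm; origin at the centre of its underside.
- tube_can: Bystander: gold can with paper label, 56 mm across, 130 mm tall; origin at its base.
Things that resemble listed ones, but are neither listed nor needed, are in the scene too. There is more than one size of the stick; the one meant has the size given above.

How it is judged:
By the outcome, as a careful person would: the job done as asked, in the order asked, and still so for the second after the job is handed in, with the robot touching nothing.
It also fails if it takes over 54 s, if anything falls off the work surface, if the arm or the gripper's body presses on something with over 40 N, if the wrist force passes 120 N, or if a joint passes its speed limit or range.

## Working session

There is one attempt and no reset: what is moved stays moved. The work goes in short steps, Python scripts to look and compute and a shell command to move; the robot and the scene stay as the last step left them, time stands still between calls to the robot, and variables do not carry over. Pictures are saved under pics/ and viewed, about 8 in all and at most 12, crops included, and the job is handed in when it is done.

```bash
ls; mkdir -p pics; python3 - <<'E'
from cell import env, read_camera
import cv2,pickle,numpy as np
print(env.read_state(), env.nose_length)
for n in("side","top"):
    c=read_camera(n); pickle.dump(c,open(f"{n}.pkl","wb"))
    cv2.imwrite(f"pics/{n}0.png",c["color"][:,:,::-1])
    print(n,c["camera_matrix"],c["D"],-c["R"].T@c["t"])
E
```

```text
pics
{'t': 0.0, 'joints': array([1.01366963e+00, 3.78073375e-01, 7.96355896e-02, 1.27438773e+00,
       3.30485707e-05, 1.46048957e+00]), 'dq': array([-0.00023586,  0.00079112, -0.00079532, -0.00064824,  0.0001751 ,
        0.0008647 ]), 'effort': array([ 1.91024184e-03, -4.63605630e+01,  2.69874179e+01,  2.08355323e-02,
        4.63415120e-05, -1.94748196e-05]), 'eef_pos': array([248.12362171, 518.03629763, 249.35869297]), 'tool_rot': array([-0.87502931,  1.3899416 ,  0.87362485]), 'wrist_force': array([-0.06189202, -0.34171424, -0.51011277]), 'ft_torque': array([ 0.01223559, -0.00877674,  0.0061683 ]), 'width': 1.0013152699149532} 19.0
side [[452.43202383   0.         317.39180721]
 [  0.         452.43202383 195.21951625]
 [  0.           0.           1.        ]] [-0.13020977  0.          0.          0.          0.        ] [  84.56801488  833.7997188  1211.82017134]
top [[450.93829684   0.         326.51085629]
 [  0.         450.93829684 197.85007321]
 [  0.           0.           1.        ]] [-0.00858406  0.          0.          0.          0.        ] [ 412.88090543   26.22769926 1368.86176999]
```

View pics/side0.png

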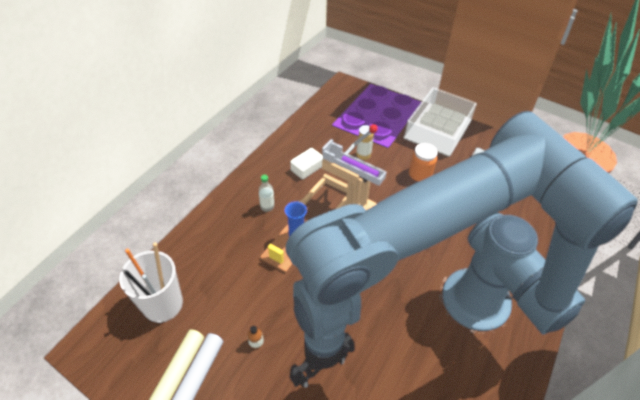

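View pics/top0.png

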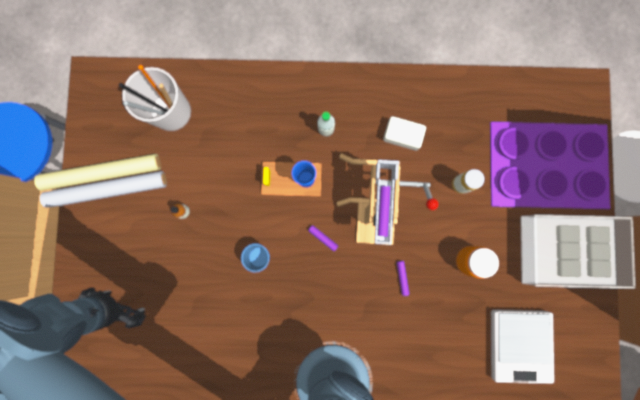

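The top view shows the sled at about (290,178) with its handle at (266,176), the loader at about (380,190), and the knob at (432,204). The sled sits just outside the mouth and almost aligned with it.

```bash
cat > h.py <<'E'
import numpy as np,cv2,pickle
from cell import env, read_camera
def ray(c,uv,z):
    p=cv2.undistortPoints(np.array([[uv]],float),c["camera_matrix"],np.array(c["D"]))[0,0]
    d=c["R"].T@np.array([p[0],p[1],1]); o=-c["R"].T@c["t"]
    return o+d*(z-o[2])/d[2]
def proj(c,X):
    r,_=cv2.Rodrigues(c["R"]); return cv2.projectPoints(np.array([X],float),r,c["t"],c["camera_matrix"],np.array(c["D"]))[0][0,0]
def cloud(c):
    h,w=c["depth"].shape; v,u=np.mgrid[:h,:w]
    p=cv2.undistortPoints(np.stack([u,v],-1).reshape(-1,1,2).astype(float),c["camera_matrix"],np.array(c["D"])).reshape(h,w,2)
    P=np.dstack([p,np.ones((h,w))])*c["depth"][...,None]
    return (P-c["t"])@c["R"]
def mask(c,lo,hi,box=None):
    m=cv2.inRange(cv2.cvtColor(c["color"],cv2.COLOR_RGB2HSV),lo,hi)
    if box: k=np.zeros_like(m);x0,y0,x1,y1=box;k[y0:y1,x0:x1]=1;m=m*k
    return m
def cen(m):
    n,l,s,ct=cv2.connectedComponentsWithStats(m); i=1+np.argmax(s[1:,4]); return ct[i],s[i],l==i
E
python3 - <<'E'
from h import *
c=pickle.load(open("top.pkl","rb")); P=cloud(c)
for nm,lo,hi,b,z in [("handle",(22,150,120),(35,255,255),(250,150,285,210),72),("tube",(105,150,40),(125,255,255),(280,150,325,200),142),
 ("knob",(0,180,120),(8,255,255),(420,190,445,215),280),("stick",(130,100,60),(160,255,255),(370,170,398,250),190),("board",(5,130,100),(20,255,255),(250,150,330,205),14)]:
    ct,s,l=cen(mask(c,lo,hi,b)); q=P[l]; q=q[c["depth"][l]>0]
    print(nm,ct,s,ray(c,ct,z).round(1),np.median(q,0).round(1), cv2.minAreaRect(np.argwhere(l)[:,::-1].astype(np.float32)))
cv2.imwrite("pics/crop.png",cv2.resize(c["color"][130:260,240:450,::-1],None,fx=3.8,fy=3.8,interpolation=cv2.INTER_CUBIC))
for n in("side",):
    s=pickle.load(open("side.pkl","rb"));ct,_,l=cen(mask(s,(0,180,100),(8,255,255),(360,110,385,140)));print("side knob",ct,np.median(cloud(s)[l],0))
E
```

```text
handle [266.06818182 175.98484848] [262 167   9  19 132] [594.7 207.8  72. ] [595.2 208.   70.6] ((266.0491638183594, 175.9590301513672), (7.514466762542725, 18.197683334350586), 5.19442892074585)
tube [303.46682464 173.12796209] [292 162  23  24 422] [595.2  95.5 142. ] [606.3  98.6 123.4] ((303.0, 173.5), (23.0, 22.0), 90.0)
knob [432.30578512 204.17355372] [426 198  13  13 121] [ 506.  -226.5  280. ] [ 507.4 -224.4  291.5] ((432.4000244140625, 204.30001831054688), (10.733125686645508, 12.074766159057617), 63.43495178222656)
stick [383.96351931 210.65665236] [378 186  13  51 466] [ 493.7 -120.8  190. ] [ 492.3 -117.2  216.8] ((383.8620910644531, 210.84481811523438), (9.571690559387207, 50.08988571166992), 3.3664605617523193)
board [288.73039216 178.24798155] [ 250  150   80   55 3468] [597.5 146.9  14. ] [588.6 155.7   3.4] ((289.5, 177.0), (54.0, 79.0), 90.0)Traceback (most recent call last):
  File "<stdin>", line 9, in <module>
  File "h.py", line 19, in cen
    n,l,s,ct=cv2.connectedComponentsWithStats(m); i=1+np.argmax(s[1:,4]); return ct[i],s[i],l==i
                                                      ~~~~~~~~~^^^^^^^^^
    return _wrapfunc(a, 'argmax', axis=axis, out=out, **kwds)
    return bound(*args, **kwds)
ValueError: attempt to get argmax of an empty sequence
```

View pics/crop.png

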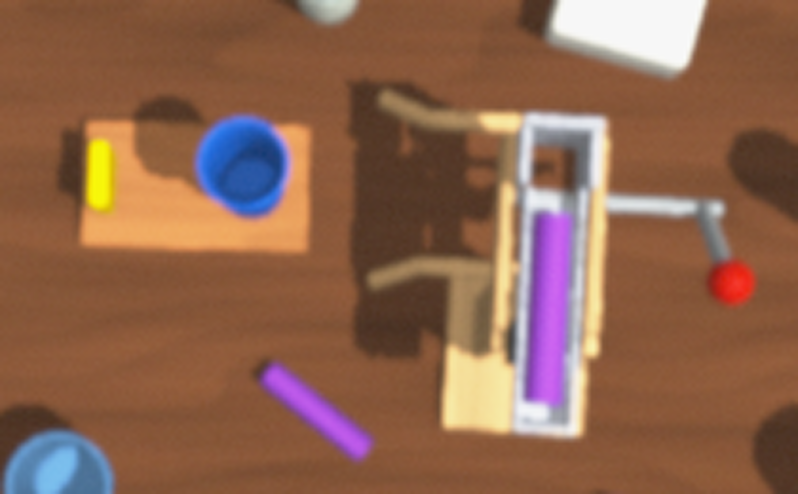

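The crop shows the board's corners at about (87,122), (310,127), (307,250) and (82,245). The chute is at (565,152), the trough's tail at (548,430), and the rail mouths at (385,100) and (372,280).

```bash
python3 - <<'E'
from h import *
c=pickle.load(open("top.pkl","rb")); P=cloud(c)
f=lambda x,y,z:ray(c,(240+(x+.5)/3.8-.5,130+(y+.5)/3.8-.5),z)[:2].round(1)
print("board",[f(*p,14) for p in[(87,122),(310,127),(307,250),(82,245)]])
print("chute",[f(*p,240) for p in[(527,115),(607,120)]], f(565,152,240))
print("trough tail",f(517,430,214),f(581,436,214))
print("rails",f(478,122,22),f(520,122,22),f(385,97,22),f(372,283,22),f(425,263,22),f(425,120,22))
s=f(556,213,215),f(545,402,215);print("stick",s)
box=np.zeros(P.shape[:2],bool);box[155:250,365:405]=1
m=box&(P[...,2]>228)&(P[...,2]<255);q=P[m];print(m.sum(),q.min(0),q.max(0),q.mean(0))
m=box&(P[...,2]>185)&(P[...,2]<228);q=P[m];print(m.sum(),q.min(0),q.max(0),cv2.minAreaRect(q[:,:2].astype(np.float32)))
s=pickle.load(open("side.pkl","rb"));print("side knob px",proj(s,(506,-226,280)),s["color"][128,374])
o=np.array([506.,-226.5])
for n in("bottle",(326,117,150)),("jar",(484,263,120)),("vial?",(473,181,130)),("soap",(405,133,50)):
    if not isinstance(n,str) : print(n)
print("bottle",ray(c,(326,117),150),"can",ray(c,(473,180),130),"jar",ray(c,(484,263),120),"soap",ray(c,(404,133),50),"cup",ray(c,(255,257),75))
E
```

```text
board [array([646.4, 228.2]), array([646.4,  49.6]), array([547.5,  49.6]), array([547.3, 228.6])]
chute [array([618.9, -98.8]), array([ 616.7, -152.2])] [ 594.5 -124.4]
trough tail [409.6 -97.6] [ 406.5 -140.6]
rails [652.1 -84. ] [ 652.9 -117.4] [670.5  -9.6] [521.7  -2.4] [538.5 -43.9] [652.7 -41.8]
stick (array([ 556.6, -122. ]), array([ 428.7, -116. ]))
131 [ 574.40360236 -148.92681544  228.31033164] [619.14057465 -96.38580324 245.90655666] [ 604.33293768 -123.11994945  235.61085122]
1683 [ 409.68945869 -172.93948195  185.04688749] [619.85029452 -81.80671732 227.36209701] ((514.2026977539062, -127.10844421386719), (87.51019287109375, 208.93655395507812), 87.83956909179688)
side knob px [372.83449657 128.49992296] [228  71  68]
('bottle', (326, 117, 150))
('jar', (484, 263, 120))
('vial?', (473, 181, 130))
('soap', (405, 133, 50))
bottle [751.94211472  37.18980684 150.        ] can [ 588.61500013 -374.02817188  130.        ] jar [ 360.8271107 -405.8898377  120.       ] soap [ 736.41352863 -195.31630317   50.        ] cup [360.89132397 230.56621663  75.        ]
```

```bash
cat >> h.py <<'E'
from scipy.spatial.transform import Rotation as Ro
def down(th):  # tool x down, tool z at heading th (rad from world x)
    x=np.array([0,0,-1.]);z=np.array([np.cos(th),np.sin(th),0]);return Ro.from_matrix(np.c_[x,np.cross(z,x),z])
def plan(target,R1,n=None,step=45):
    s=env.read_state();p=s["eef_pos"];R0=Ro.from_rotvec(s["tool_rot"]);p1=np.array(target,float)
    dr=(R0.inv()*R1).as_rotvec(); n=n or int(max(np.ceil(np.linalg.norm(p1-p)/step),np.ceil(np.degrees(np.linalg.norm(dr))/8.5),1))
    for i in range(n):
        Ri=R0*Ro.from_rotvec(dr*i/n); d=Ri.inv().apply((p1-p)/n)/1000
        if i<3 or i==n-1 or np.linalg.norm(dr)>.05: print(i,"a",np.degrees(dr/n).round(2),"t",d.round(4))
    print("n",n,"pos",p.round(1),"d",(p1-p).round(1),"F",s["wrist_force"].round(1),"w",round(s["width"],2),"t",round(s["t"],2))
E
python3 - <<'E'
from h import *
s=env.read_state();print(Ro.from_rotvec(s["tool_rot"]).as_matrix().round(3))
for sg in(1,-1):print(sg);plan((595,208,250),down(sg*np.pi/2))
E
```

```text
[[-0.001 -0.902  0.432]
 [-0.002  0.432  0.902]
 [-1.     0.    -0.002]]
1
0 a [-2.33 -0.01 -0.  ] t [-0.     -0.0406 -0.0118]
1 a [-2.33 -0.01 -0.  ] t [-0.     -0.0401 -0.0134]
2 a [-2.33 -0.01 -0.  ] t [-0.     -0.0395 -0.0151]
3 a [-2.33 -0.01 -0.  ] t [-0.     -0.0389 -0.0166]
4 a [-2.33 -0.01 -0.  ] t [-0.     -0.0382 -0.0182]
5 a [-2.33 -0.01 -0.  ] t [-0.     -0.0374 -0.0197]
6 a [-2.33 -0.01 -0.  ] t [-0.     -0.0366 -0.0212]
7 a [-2.33 -0.01 -0.  ] t [-0.     -0.0357 -0.0227]
8 a [-2.33 -0.01 -0.  ] t [-0.     -0.0347 -0.0241]
9 a [-2.33 -0.01 -0.  ] t [-0.     -0.0337 -0.0255]
10 a [-2.33 -0.01 -0.  ] t [-0.     -0.0326 -0.0269]
n 11 pos [248.2 518.1 249.5] d [ 346.8 -310.1    0.5] F [ 0.2  0.2 -0.1] w 1.0 t 0.1
-1
0 a [ 8.13 -0.    0.01] t [-0.     -0.0235 -0.0068]
1 a [ 8.13 -0.    0.01] t [-0.     -0.0242 -0.0034]
2 a [ 8.13 -0.    0.01] t [-0.     -0.0245  0.    ]
3 a [ 8.13 -0.    0.01] t [-0.     -0.0242  0.0035]
4 a [ 8.13 -0.    0.01] t [-0.     -0.0235  0.0069]
5 a [ 8.13 -0.    0.01] t [-0.     -0.0223  0.0101]
6 a [ 8.13 -0.    0.01] t [-0.     -0.0206  0.0132]
7 a [ 8.13 -0.    0.01] t [-0.     -0.0186  0.016 ]
8 a [ 8.13 -0.    0.01] t [-0.     -0.0161  0.0184]
9 a [ 8.13 -0.    0.01] t [-0.     -0.0134  0.0205]
10 a [ 8.13 -0.    0.01] t [-0.     -0.0103  0.0222]
11 a [ 8.13 -0.    0.01] t [-0.     -0.0071  0.0234]
12 a [ 8.13 -0.    0.01] t [-0.     -0.0037  0.0242]
13 a [ 8.13 -0.    0.01] t [-0.     -0.0002  0.0245]
14 a [ 8.13 -0.    0.01] t [-0.      0.0032  0.0243]
15 a [ 8.13 -0.    0.01] t [-0.      0.0066  0.0236]
16 a [ 8.13 -0.    0.01] t [-0.      0.0099  0.0224]
17 a [ 8.13 -0.    0.01] t [-0.      0.013   0.0208]
18 a [ 8.13 -0.    0.01] t [-0.      0.0158  0.0187]
n 19 pos [248.2 518.1 249.5] d [ 346.8 -310.1    0.5] F [ 0.2  0.2 -0.1] w 1.0 t 0.1
```

```bash
python3 -m handwheel '[{"ax":-2.33,"ay":0,"az":0,"tx":0,"ty":-0.041,"tz":-0.012,"grip":0.085},{"ax":-2.33,"ay":0,"az":0,"tx":0,"ty":-0.040,"tz":-0.013,"grip":0.085},{"ax":-2.33,"ay":0,"az":0,"tx":0,"ty":-0.0395,"tz":-0.015,"grip":0.085},{"ax":-2.33,"ay":0,"az":0,"tx":0,"ty":-0.039,"tz":-0.017,"grip":0.085},{"ax":-2.33,"ay":0,"az":0,"tx":0,"ty":-0.038,"tz":-0.018,"grip":0.085}]'
python3 -m handwheel '[{"ax":-2.33,"ay":0,"az":0,"tx":0,"ty":-0.0375,"tz":-0.020,"grip":0.085},{"ax":-2.33,"ay":0,"az":0,"tx":0,"ty":-0.0366,"tz":-0.021,"grip":0.085},{"ax":-2.33,"ay":0,"az":0,"tx":0,"ty":-0.0357,"tz":-0.023,"grip":0.085},{"ax":-2.33,"ay":0,"az":0,"tx":0,"ty":-0.035,"tz":-0.024,"grip":0.085},{"ax":-2.33,"ay":0,"az":0,"tx":0,"ty":-0.034,"tz":-0.0255,"grip":0.085}]'
python3 -c "
from h import *
plan((595,208,130),down(np.pi/2))"
```

```text
t: 0.6
eef_pos: [406.5, 376.7, 246.3]
tool_rot: [-1.044, 1.313, 1.045]
wrist_force: [-0.0, 0.4, -0.4]
width: 0.997
t: 1.1
eef_pos: [572.3, 232.0, 243.4]
tool_rot: [-1.2, 1.226, 1.206]
wrist_force: [1.3, 0.6, 0.1]
width: 0.994
0 a [-0.22 -0.09 -0.19] t [ 0.0378 -0.008  -0.0077]
1 a [-0.22 -0.09 -0.19] t [ 0.0378 -0.0079 -0.0078]
2 a [-0.22 -0.09 -0.19] t [ 0.0378 -0.0077 -0.0079]
n 3 pos [572.3 232.  243.4] d [  22.7  -24.  -113.4] F [1.3 0.6 0.1] w 0.99 t 1.1
```

```bash
python3 -m handwheel '[{"ax":-0.2,"ay":-0.1,"az":-0.2,"tx":0.03,"ty":-0.008,"tz":-0.008,"grip":0.07},{"ax":-0.2,"ay":-0.1,"az":-0.2,"tx":0.03,"ty":-0.008,"tz":-0.008,"grip":0.07},{"ax":-0.2,"ay":-0.1,"az":-0.2,"tx":0.03,"ty":-0.008,"tz":-0.008,"grip":0.06},{"ax":0,"ay":0,"az":0,"tx":0.03,"ty":0,"tz":0,"grip":0.06},{"ax":0,"ay":0,"az":0,"tx":0,"ty":0,"tz":0,"grip":0.06}]'
python3 - <<'E'
from h import *
plan((595,208,55),down(np.pi/2))
for n in("top","side"):
    c=read_camera(n); pickle.dump(c,open(n+"1.pkl","wb"))
    m=mask(c,(22,150,120),(35,255,255),(250,150,290,210) if n=="top" else (255,230,300,275))
    try: ct,s,l=cen(m);print(n,ct,s,ray(c,ct,72 if n=="top" else 60))
    except Exception as e: print(n,"hidden")
    im=c["color"][120:260,200:400] if n=="top" else c["color"][180:290,220:380]
    cv2.imwrite(f"pics/{n}1.png",cv2.resize(im[:,:,::-1],None,fx=3.5,fy=3.5,interpolation=cv2.INTER_CUBIC))
E
```

```text
t: 1.6
eef_pos: [601.8, 200.0, 117.5]
tool_rot: [-1.203, 1.213, 1.2]
wrist_force: [-1.2, 0.0, -0.7]
width: 0.703
0 a [-0.28 -0.02  0.05] t [0.0312 0.0035 0.004 ]
1 a [-0.28 -0.02  0.05] t [0.0312 0.0034 0.004 ]
n 2 pos [601.8 200.  117.5] d [ -6.8   8.  -62.5] F [-1.2  0.  -0.7] w 0.7 t 1.6
top [267.96153846 180.11538462] [266 176   4  10  26] [582.79263485 201.82797162  72.        ]
side [275.7421875 255.3203125] [269 249  14  14 128] [584.86773183 223.08965824  60.        ]
```

View pics/side1.png

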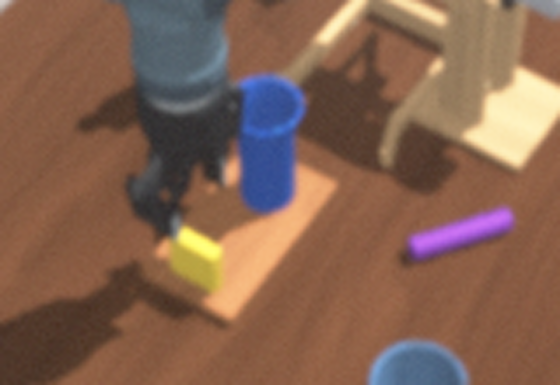

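The side crop shows the open fingers above the handle at (197,260), one on each side and well aligned. I'll correct by (-7, +8) mm, descend and grip.

```bash
python3 -m handwheel '[{"ax":0,"ay":0,"az":0,"tx":0,"ty":0.006,"tz":0.008,"grip":0.06},{"ax":0,"ay":0,"az":0,"tx":0.02,"ty":0,"tz":0,"grip":0.06},{"ax":0,"ay":0,"az":0,"tx":0.02,"ty":0,"tz":0,"grip":0.06},{"ax":0,"ay":0,"az":0,"tx":0.015,"ty":0,"tz":0,"grip":0.05},{"ax":0,"ay":0,"az":0,"tx":0,"ty":0,"tz":0,"grip":0.04}]'
python3 -c "
from h import *
plan((595,208,55),down(np.pi/2))"
```

```text
t: 2.2
eef_pos: [604.5, 215.8, 78.0]
tool_rot: [-1.213, 1.187, 1.189]
wrist_force: [-0.2, -0.6, -0.6]
width: 0.475
0 a [-0.29  0.41  1.53] t [ 0.0227  0.0101 -0.008 ]
n 1 pos [604.5 215.8  78. ] d [ -9.5  -7.8 -23. ] F [-0.2 -0.6 -0.6] w 0.48 t 2.2
```

```bash
python3 -m handwheel '[{"ax":-0.2,"ay":0.4,"az":1.5,"tx":0,"ty":0.009,"tz":-0.008,"grip":0.05},{"ax":0,"ay":0,"az":0,"tx":0,"ty":0,"tz":0,"grip":0.05},{"ax":0,"ay":0,"az":0,"tx":0.01,"ty":0,"tz":0,"grip":0.05},{"ax":0,"ay":0,"az":0,"tx":0.01,"ty":0,"tz":0,"grip":0.05},{"ax":0,"ay":0,"az":0,"tx":0,"ty":0,"tz":0,"grip":0.05}]'
python3 -c "
from h import *
plan((595,208,55),down(np.pi/2))"
```

```text
t: 2.7
eef_pos: [598.1, 209.6, 63.1]
tool_rot: [-1.212, 1.201, 1.205]
wrist_force: [-0.8, -0.1, -0.3]
width: 0.587
0 a [0.02 0.13 0.46] t [ 0.0081  0.0031 -0.0016]
n 1 pos [598.1 209.6  63.1] d [-3.1 -1.6 -8.1] F [-0.8 -0.1 -0.3] w 0.59 t 2.7
```

```bash
python3 -m handwheel '[{"ax":0,"ay":0.1,"az":0.4,"tx":0.008,"ty":0.003,"tz":-0.002,"grip":0.05},{"ax":0,"ay":0,"az":0,"tx":0,"ty":0,"tz":0,"grip":0},{"ax":0,"ay":0,"az":0,"tx":0,"ty":0,"tz":0,"grip":0},{"ax":0,"ay":0,"az":0,"tx":0,"ty":0,"tz":0,"grip":0},{"ax":0,"ay":0,"az":0,"tx":0,"ty":0,"tz":0,"grip":0}]'
python3 -c "
from h import *
plan((598.1,-9.6,57),down(np.pi/2-.04),step=25)"
```

```text
t: 3.2
eef_pos: [594.3, 207.8, 53.6]
tool_rot: [-1.208, 1.209, 1.211]
wrist_force: [-0.2, -0.4, -1.5]
width: 0.157
0 a [ 0.26  0.01 -0.01] t [-0.0004 -0.0004 -0.0242]
1 a [ 0.26  0.01 -0.01] t [-0.0004 -0.0005 -0.0242]
2 a [ 0.26  0.01 -0.01] t [-0.0004 -0.0006 -0.0242]
8 a [ 0.26  0.01 -0.01] t [-0.0004 -0.0013 -0.0241]
n 9 pos [594.3 207.8  53.6] d [   3.8 -217.4    3.4] F [-0.2 -0.4 -1.5] w 0.16 t 3.2
```

```bash
python3 -m handwheel '[{"ax":0.46,"ay":0,"az":0,"tx":0,"ty":-0.002,"tz":-0.01,"grip":0},{"ax":0.46,"ay":0,"az":0,"tx":0,"ty":-0.002,"tz":-0.01,"grip":0},{"ax":0.46,"ay":0,"az":0,"tx":0,"ty":-0.002,"tz":-0.01,"grip":0},{"ax":0.46,"ay":0,"az":0,"tx":0,"ty":-0.002,"tz":-0.01,"grip":0},{"ax":0.46,"ay":0,"az":0,"tx":0,"ty":-0.002,"tz":-0.01,"grip":0}]'
python3 - <<'E'
from h import *
plan((604.7,155,55),down(np.pi/2-.04),step=25)
plan((598.1,-5,55),down(np.pi/2-.04),step=20)
c=read_camera("top");im=c["color"][120:260,220:440]
cv2.imwrite("pics/top2.png",cv2.resize(im[:,:,::-1],None,fx=3.5,fy=3.5,interpolation=cv2.INTER_CUBIC))
E
```

```text
t: 3.7
eef_pos: [604.1, 158.9, 54.2]
tool_rot: [-1.176, 1.222, 1.185]
wrist_force: [-0.4, 4.0, 0.1]
width: 0.157
0 a [ 0.11  0.41 -0.02] t [-0.0009 -0.0008 -0.0039]
n 1 pos [604.1 158.9  54.2] d [ 0.6 -3.9  0.8] F [-0.4  4.   0.1] w 0.16 t 3.7
0 a [ 0.01  0.05 -0.  ] t [-0.0002 -0.     -0.0182]
1 a [ 0.01  0.05 -0.  ] t [-0.0002 -0.     -0.0182]
2 a [ 0.01  0.05 -0.  ] t [-0.0002 -0.     -0.0182]
8 a [ 0.01  0.05 -0.  ] t [-0.0001 -0.0001 -0.0182]
n 9 pos [604.1 158.9  54.2] d [  -6.  -163.9    0.8] F [-0.4  4.   0.1] w 0.16 t 3.7
```

View pics/top2.png

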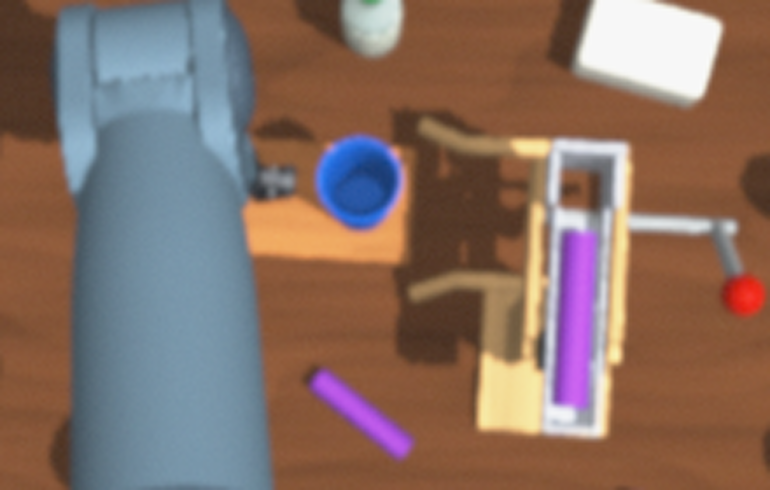

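The top crop shows the sled's leading edge at x≈408, with y from about 148 to 262, just before the flared rails. I'll check the rails' inner edges numerically.

```bash
python3 - <<'E'
from h import *
c=read_camera("top"); g=cv2.GaussianBlur(c["color"],(1,3),0)[:,:,0].astype(int)
for u in(346,350,354,358,362):
    print(u,"up",list(g[156:172,u]),"lo",list(g[194:208,u]))
for u in(330,333): print(u,"up",list(g[156:172,u]),"lo",list(g[186:200,u]))
for u in (350,358):
  for v in (162,196): print(u,v,ray(c,(u,v),22).round(1))
print(ray(c,(333,162),14),ray(c,(333,196),14))
E
```

```text
346 up [np.int64(136), np.int64(154), np.int64(158), np.int64(150), np.int64(137), np.int64(125), np.int64(118), np.int64(117), np.int64(117), np.int64(119), np.int64(124), np.int64(128), np.int64(131), np.int64(127), np.int64(113), np.int64(97)] lo [np.int64(85), np.int64(85), np.int64(86), np.int64(95), np.int64(116), np.int64(140), np.int64(156), np.int64(158), np.int64(145), np.int64(123), np.int64(102), np.int64(90), np.int64(86), np.int64(85)]
350 up [np.int64(100), np.int64(122), np.int64(145), np.int64(158), np.int64(158), np.int64(145), np.int64(127), np.int64(107), np.int64(93), np.int64(86), np.int64(87), np.int64(93), np.int64(97), np.int64(95), np.int64(90), np.int64(86)] lo [np.int64(89), np.int64(89), np.int64(97), np.int64(117), np.int64(142), np.int64(157), np.int64(157), np.int64(141), np.int64(117), np.int64(97), np.int64(88), np.int64(86), np.int64(85), np.int64(83)]
354 up [np.int64(103), np.int64(98), np.int64(114), np.int64(141), np.int64(161), np.int64(163), np.int64(150), np.int64(128), np.int64(107), np.int64(93), np.int64(87), np.int64(86), np.int64(85), np
[... 1551 characters left out ...]
.int64(146), np.int64(141), np.int64(142), np.int64(141)]
333 up [np.int64(86), np.int64(86), np.int64(85), np.int64(87), np.int64(101), np.int64(135), np.int64(173), np.int64(185), np.int64(162), np.int64(122), np.int64(86), np.int64(64), np.int64(54), np.int64(49), np.int64(47), np.int64(47)] lo [np.int64(234), np.int64(235), np.int64(234), np.int64(232), np.int64(230), np.int64(228), np.int64(224), np.int64(213), np.int64(187), np.int64(147), np.int64(111), np.int64(94), np.int64(90), np.int64(93)]
350 162 [650.2 -37.4  22. ]
350 196 [547.  -39.3  22. ]
358 162 [650.8 -61.6  22. ]
358 196 [547.5 -63.3  22. ]
[650.43789677  13.87670695  14.        ] [546.57795895  11.61054032  14.        ]
```

The sled's leading end is about 4 mm too far to +x, so I'll shift it while I advance.

```bash
python3 -m handwheel '[{"ax":0,"ay":0.2,"az":0,"tx":-0.0005,"ty":0.004,"tz":0,"grip":0},{"ax":0,"ay":0.2,"az":0,"tx":0,"ty":0,"tz":-0.012,"grip":0},{"ax":0,"ay":0,"az":0,"tx":0,"ty":0,"tz":-0.012,"grip":0},{"ax":0,"ay":0,"az":0,"tx":0,"ty":0,"tz":-0.012,"grip":0},{"ax":0,"ay":0,"az":0,"tx":0,"ty":0,"tz":-0.012,"grip":0}]'
python3 -c "
from h import *
plan((596.3,-5,55),down(np.pi/2-.04),step=20)"
```

```text
t: 4.3
eef_pos: [596.9, 108.9, 53.6]
tool_rot: [-1.18, 1.227, 1.184]
wrist_force: [1.5, 3.4, -1.6]
width: 0.154
0 a [ 0.03  0.01 -0.02] t [-0.0002 -0.0006 -0.019 ]
1 a [ 0.03  0.01 -0.02] t [-0.0002 -0.0006 -0.019 ]
2 a [ 0.03  0.01 -0.02] t [-0.0002 -0.0006 -0.019 ]
5 a [ 0.03  0.01 -0.02] t [-0.0002 -0.0006 -0.019 ]
n 6 pos [596.9 108.9  53.6] d [  -0.6 -113.9    1.4] F [ 1.5  3.4 -1.6] w 0.15 t 4.3
```

```bash
python3 -m handwheel '[{"ax":0,"ay":0,"az":0,"tx":-0.0005,"ty":0,"tz":-0.012,"grip":0},{"ax":0,"ay":0,"az":0,"tx":0,"ty":0,"tz":-0.012,"grip":0},{"ax":0,"ay":0,"az":0,"tx":0,"ty":0,"tz":-0.012,"grip":0},{"ax":0,"ay":0,"az":0,"tx":0,"ty":0,"tz":-0.012,"grip":0},{"ax":0,"ay":0,"az":0,"tx":0,"ty":0,"tz":-0.012,"grip":0}]'
python3 - <<'E'
from h import *
plan((594,-5,55),down(np.pi/2-.04),step=20)
c=read_camera("top"); g=c["color"].astype(int)[:,:,0]
for u in(334,338,342,346): print(u,list(map(int,g[156:172,u])),list(map(int,g[190:206,u])))
im=c["color"][120:260,220:440]
cv2.imwrite("pics/top3.png",cv2.resize(im[:,:,::-1],None,fx=3.5,fy=3.5,interpolation=cv2.INTER_CUBIC))
E
```

```text
t: 4.8
eef_pos: [594.4, 43.0, 53.7]
tool_rot: [-1.18, 1.228, 1.183]
wrist_force: [1.2, 3.7, -3.3]
width: 0.16
0 a [ 0.05  0.02 -0.04] t [-0.0004 -0.0005 -0.016 ]
1 a [ 0.05  0.02 -0.04] t [-0.0004 -0.0005 -0.016 ]
2 a [ 0.05  0.02 -0.04] t [-0.0004 -0.0005 -0.016 ]
n 3 pos [594.4  43.   53.7] d [ -0.4 -48.    1.3] F [ 1.2  3.7 -3.3] w 0.16 t 4.8
334 [99, 97, 97, 96, 98, 100, 102, 106, 111, 113, 117, 122, 122, 121, 117, 116] [120, 119, 119, 120, 119, 120, 121, 121, 120, 120, 121, 120, 120, 122, 120, 121]
338 [130, 130, 134, 136, 136, 140, 142, 145, 150, 151, 152, 152, 149, 147, 146, 140] [114, 113, 112, 113, 114, 115, 115, 115, 113, 114, 114, 115, 116, 115, 115, 115]
342 [128, 131, 131, 133, 136, 140, 143, 144, 150, 152, 154, 153, 149, 146, 140, 134] [131, 132, 132, 131, 129, 127, 122, 111, 101, 104, 117, 127, 126, 121, 108, 100]
346 [96, 94, 93, 91, 89, 88, 84, 87, 102, 120, 135, 139, 142, 144, 145, 140] [146, 150, 152, 151, 151, 151, 144, 126, 121, 142, 160, 162, 149, 124, 99, 87]
```

View pics/top3.png

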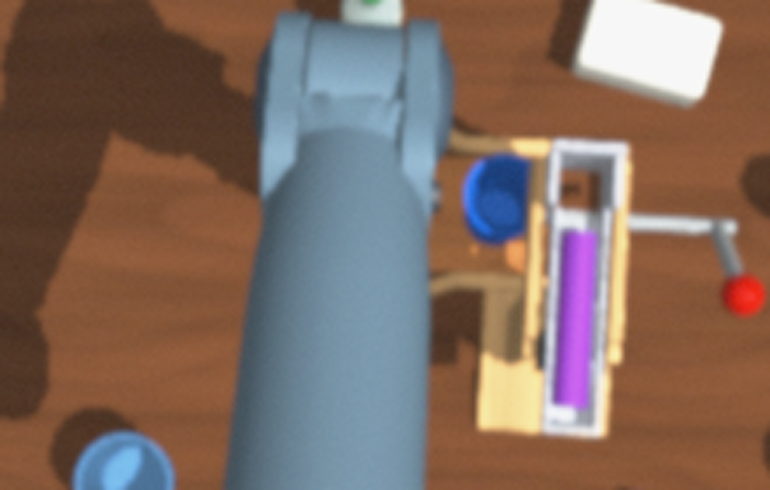

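The top crop shows the tube at (500,200), inside the rails and going straight under the crossbeam, with low forces. I'll continue.

```bash
python3 -m handwheel '[{"ax":0,"ay":0,"az":0,"tx":-0.001,"ty":0,"tz":-0.011,"grip":0},{"ax":0,"ay":0,"az":0,"tx":0,"ty":0,"tz":-0.011,"grip":0},{"ax":0,"ay":0,"az":0,"tx":0,"ty":0,"tz":-0.01,"grip":0},{"ax":0,"ay":0,"az":0,"tx":0,"ty":0,"tz":-0.005,"grip":0},{"ax":0,"ay":0,"az":0,"tx":0,"ty":0,"tz":-0.003,"grip":0}]'
python3 -m handwheel '[{"ax":0,"ay":0,"az":0,"tx":0,"ty":0,"tz":-0.004,"grip":0},{"ax":0,"ay":0,"az":0,"tx":0,"ty":0,"tz":-0.003,"grip":0},{"ax":0,"ay":0,"az":0,"tx":0,"ty":0,"tz":-0.003,"grip":0},{"ax":0,"ay":0,"az":0,"tx":0,"ty":0,"tz":-0.002,"grip":0},{"ax":0,"ay":0,"az":0,"tx":0,"ty":0,"tz":-0.002,"grip":0}]'
```

```text
t: 5.35
eef_pos: [592.8, -2.3, 53.9]
tool_rot: [-1.177, 1.229, 1.181]
wrist_force: [1.3, 3.4, -3.0]
width: 0.152
t: 5.85
eef_pos: [592.2, -9.5, 55.3]
tool_rot: [-1.171, 1.216, 1.191]
wrist_force: [1.9, 8.1, -1.2]
width: 0.155
```

```bash
python3 -m handwheel '[{"ax":0,"ay":0,"az":0,"tx":0,"ty":0,"tz":-0.004,"grip":0},{"ax":0,"ay":0,"az":0,"tx":0,"ty":0,"tz":-0.004,"grip":0},{"ax":0,"ay":0,"az":0,"tx":0,"ty":0,"tz":-0.004,"grip":0},{"ax":0,"ay":0,"az":0,"tx":0,"ty":0,"tz":-0.004,"grip":0},{"ax":0,"ay":0,"az":0,"tx":0,"ty":0,"tz":-0.004,"grip":0}]'
python3 -c "
from h import *
plan((592.2,-9.6,55),down(np.pi/2-.04),step=20)"
```

```text
t: 6.35
eef_pos: [592.0, -10.9, 59.8]
tool_rot: [-1.155, 1.183, 1.211]
wrist_force: [0.4, 15.6, 2.9]
width: 0.156
0 a [0.78 2.82 0.09] t [ 0.0049 -0.0002  0.001 ]
n 1 pos [592.  -10.9  59.8] d [ 0.2  1.3 -4.8] F [ 0.4 15.6  2.9] w 0.16 t 6.35
```

It's at the stop: 15.6 N with no more travel. The tool tilted slightly, so I'll level it, lower it and release.

```bash
python3 -m handwheel '[{"ax":0.2,"ay":1.0,"az":0,"tx":0.002,"ty":0,"tz":0,"grip":0},{"ax":0.2,"ay":1.0,"az":0,"tx":0.002,"ty":0,"tz":0,"grip":0},{"ax":0.2,"ay":0.8,"az":0,"tx":0.001,"ty":0,"tz":0,"grip":0},{"ax":0,"ay":0,"az":0,"tx":0,"ty":0,"tz":0,"grip":0},{"ax":0,"ay":0,"az":0,"tx":0,"ty":0,"tz":0,"grip":0}]'
python3 -c "
from h import *
plan((592.2,-9.6,55),down(np.pi/2-.04),step=20)"
python3 -m handwheel '[{"ax":0,"ay":0,"az":0,"tx":0,"ty":0,"tz":0,"grip":0.02},{"ax":0,"ay":0,"az":0,"tx":0,"ty":0,"tz":0,"grip":0.03},{"ax":0,"ay":0,"az":0,"tx":0,"ty":0,"tz":0,"grip":0.05},{"ax":0,"ay":0,"az":0,"tx":0,"ty":0,"tz":0,"grip":0.05},{"ax":0,"ay":0,"az":0,"tx":0,"ty":0,"tz":0,"grip":0.05}]'
python3 -c "
from h import *
plan((592.2,-9.6,55),down(np.pi/2-.04),step=20)"
```

```text
t: 6.85
eef_pos: [592.1, -9.1, 54.9]
tool_rot: [-1.185, 1.225, 1.181]
wrist_force: [3.0, 2.9, -4.5]
width: 0.159
0 a [ 0.24 -0.05  0.13] t [-0.0001 -0.0001 -0.0005]
n 1 pos [592.1  -9.1  54.9] d [ 0.1 -0.5  0.1] F [ 3.   2.9 -4.5] w 0.16 t 6.85
t: 7.35
eef_pos: [591.6, -13.0, 56.6]
tool_rot: [-1.188, 1.232, 1.175]
wrist_force: [0.9, -0.3, -0.1]
width: 0.586
0 a [ 0.08 -0.5   0.1 ] t [ 0.0016 -0.0004  0.0035]
n 1 pos [591.6 -13.   56.6] d [ 0.6  3.4 -1.6] F [ 0.9 -0.3 -0.1] w 0.59 t 7.35
```

Released. To seat the sled, I'll push low on the handle with the rear open finger.

```bash
python3 -m handwheel '[{"ax":0,"ay":0,"az":0,"tx":0.010,"ty":-0.003,"tz":0,"grip":0.05},{"ax":0,"ay":0,"az":0,"tx":0,"ty":0,"tz":-0.008,"grip":0.05},{"ax":0,"ay":0,"az":0,"tx":0,"ty":0,"tz":-0.006,"grip":0.05},{"ax":0,"ay":0,"az":0,"tx":0,"ty":0,"tz":-0.004,"grip":0.05},{"ax":0,"ay":0,"az":0,"tx":0,"ty":0,"tz":-0.003,"grip":0.05}]'
python3 -m handwheel '[{"ax":0,"ay":0,"az":0,"tx":0,"ty":0,"tz":-0.003,"grip":0.05},{"ax":0,"ay":0,"az":0,"tx":0,"ty":0,"tz":-0.003,"grip":0.05},{"ax":0,"ay":0,"az":0,"tx":0,"ty":0,"tz":-0.003,"grip":0.05},{"ax":0,"ay":0,"az":0,"tx":0,"ty":0,"tz":-0.003,"grip":0.05},{"ax":0,"ay":0,"az":0,"tx":0,"ty":0,"tz":-0.003,"grip":0.05}]'
```

```text
t: 7.85
eef_pos: [594.5, -27.0, 45.7]
tool_rot: [-1.177, 1.213, 1.188]
wrist_force: [0.9, 10.3, -0.3]
width: 0.587
t: 8.35
eef_pos: [594.7, -26.8, 46.0]
tool_rot: [-1.159, 1.18, 1.21]
wrist_force: [0.3, 10.9, 2.0]
width: 0.583
```

Seated: it stays at y = -26.8 under 11 N. I'll back off, rise and head for the knob.

```bash
python3 -m handwheel '[{"ax":0,"ay":0,"az":0,"tx":0,"ty":0,"tz":0.008,"grip":0.05},{"ax":0.2,"ay":1.0,"az":0,"tx":0,"ty":0,"tz":0.005,"grip":0.055},{"ax":0,"ay":1,"az":0,"tx":-0.01,"ty":0,"tz":0,"grip":0.06},{"ax":0,"ay":0,"az":0,"tx":-0.03,"ty":0,"tz":0,"grip":0.06},{"ax":0,"ay":0,"az":0,"tx":-0.04,"ty":0,"tz":0,"grip":0.06}]'
python3 -m handwheel '[{"ax":0,"ay":0,"az":0,"tx":-0.045,"ty":0,"tz":0,"grip":0.06},{"ax":0,"ay":0,"az":0,"tx":-0.045,"ty":0,"tz":0,"grip":0.06},{"ax":0,"ay":0,"az":0,"tx":-0.045,"ty":0,"tz":0,"grip":0.06},{"ax":0,"ay":0,"az":0,"tx":-0.045,"ty":0,"tz":0,"grip":0.06},{"ax":0,"ay":0,"az":0,"tx":-0.045,"ty":0,"tz":0,"grip":0.06}]'
python3 - <<'E'
from h import *
plan((506,-226.5,350),down(np.pi/2-.04))
c=read_camera("side");ct,s,l=cen(mask(c,(0,150,100),(8,255,255),(355,110,395,150)));print("side knob",ct,s[4])
t=pickle.load(open("top.pkl","rb"))
# triangulate knob
def ln(c,uv): a=ray(c,uv,0);b=ray(c,uv,400);return a,(b-a)/np.linalg.norm(b-a)
a,u=ln(c,ct);b,v=ln(t,(432.35,204.2));k=np.linalg.lstsq(np.c_[u,-v],b-a,rcond=None)[0];print(a+u*k[0],b+v*k[1])
cv2.imwrite("pics/side4.png",cv2.resize(c["color"][110:270,250:450,::-1],None,fx=3.7,fy=3.7,interpolation=cv2.INTER_CUBIC))
E
```

```text
t: 8.85
eef_pos: [589.2, -14.9, 123.3]
tool_rot: [-1.178, 1.221, 1.199]
wrist_force: [1.3, -0.7, 0.5]
width: 0.707
t: 9.35
eef_pos: [587.8, -17.6, 359.8]
tool_rot: [-1.183, 1.228, 1.195]
wrist_force: [1.9, -0.7, 0.8]
width: 0.699
0 a [ 0.13  0.01 -0.1 ] t [ 0.002   0.0152 -0.0422]
1 a [ 0.13  0.01 -0.1 ] t [ 0.002   0.0151 -0.0423]
2 a [ 0.13  0.01 -0.1 ] t [ 0.002   0.015  -0.0423]
4 a [ 0.13  0.01 -0.1 ] t [ 0.002   0.0148 -0.0424]
n 5 pos [587.8 -17.6 359.8] d [ -81.8 -208.9   -9.8] F [ 1.9 -0.7  0.8] w 0.7 t 9.35
side knob [372.66666667 128.13333333] 15
[ 506.7074048  -225.91116632  281.2647883 ] [ 505.81181515 -226.27487969  281.27270545]
```

View pics/side4.png

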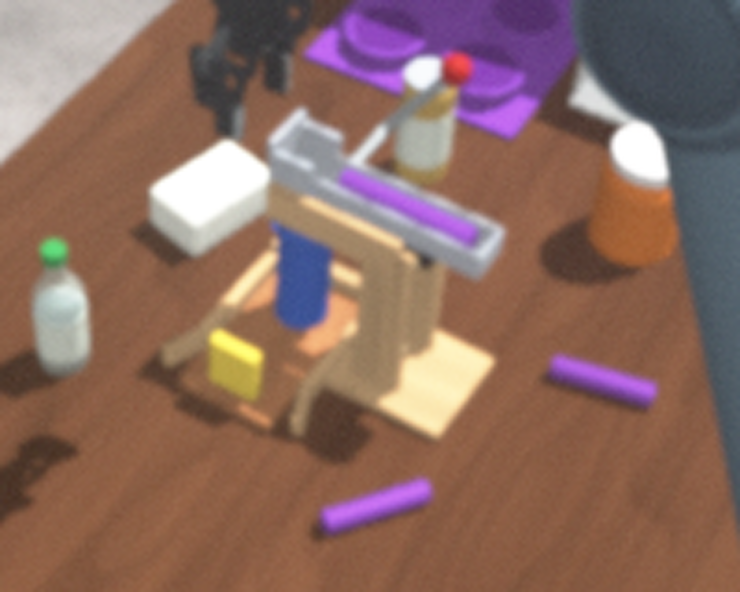

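The side crop shows the sled flat in the lane, with the tube at (303,275) under the chute and the handle at (235,363). The knob triangulates to (506,-226,281). Next I move above the knob.

```bash
python3 - <<'E'
from h import *
c=read_camera("side")
ct,s,l=cen(mask(c,(22,150,120),(35,255,255),(300,190,330,225)));print("handle side",ct,ray(c,ct,50))
# expected for home
O=np.array([593.5,-124.6])
for y in(-.03,-.04,-.05): print(y,O+115*np.array([-np.sin(y),np.cos(y)]))
E
python3 -m handwheel '[{"ax":0,"ay":0,"az":0,"tx":0,"ty":0.015,"tz":-0.042,"grip":0.06},{"ax":0,"ay":0,"az":0,"tx":0,"ty":0.015,"tz":-0.042,"grip":0.06},{"ax":0,"ay":0,"az":0,"tx":0,"ty":0.015,"tz":-0.042,"grip":0.06},{"ax":0,"ay":0,"az":0,"tx":0,"ty":0.015,"tz":-0.042,"grip":0.06},{"ax":0,"ay":0,"az":0,"tx":0,"ty":0.010,"tz":-0.025,"grip":0.06}]'
python3 -m handwheel '[{"ax":0,"ay":0,"az":0,"tx":0,"ty":0,"tz":0,"grip":0.06},{"ax":0,"ay":0,"az":0,"tx":0,"ty":0,"tz":0,"grip":0.06},{"ax":0,"ay":0,"az":0,"tx":0,"ty":0,"tz":0,"grip":0.06},{"ax":0,"ay":0,"az":0,"tx":0,"ty":0,"tz":0,"grip":0.06},{"ax":0,"ay":0,"az":0,"tx":0,"ty":0,"tz":0,"grip":0.06}]'
python3 -c "
from h import *
plan((506,-226.3,330),down(np.pi/2-.04))"
```

```text
handle side [313.27338129 209.48920863] [588.66038537  -0.90745355  50.        ]
-0.03 [596.94948252  -9.65174612]
-0.04 [598.09877343  -9.69198773]
-0.05 [599.24760447  -9.74372005]
t: 9.95
eef_pos: [515.5, -212.8, 369.8]
tool_rot: [-1.208, 1.216, 1.182]
wrist_force: [0.3, 0.3, -0.8]
width: 0.702
t: 10.45
eef_pos: [514.2, -213.8, 370.5]
tool_rot: [-1.207, 1.22, 1.179]
wrist_force: [-0.5, 0.4, 0.3]
width: 0.705
0 a [ 1.05 -0.66  0.65] t [ 0.0406  0.0084 -0.0122]
n 1 pos [ 514.2 -213.8  370.5] d [ -8.2 -12.5 -40.5] F [-0.5  0.4  0.3] w 0.71 t 10.45
```

```bash
python3 -m handwheel '[{"ax":1,"ay":-0.6,"az":0.6,"tx":0.01,"ty":0.008,"tz":-0.012,"grip":0.06},{"ax":0,"ay":0,"az":0,"tx":0.02,"ty":0,"tz":0,"grip":0.06},{"ax":0,"ay":0,"az":0,"tx":0,"ty":0,"tz":0,"grip":0.06},{"ax":0,"ay":0,"az":0,"tx":0,"ty":0,"tz":0,"grip":0.06},{"ax":0,"ay":0,"az":0,"tx":0,"ty":0,"tz":0,"grip":0.06}]'
python3 - <<'E'
from h import *
plan((506,-226.3,284),down(np.pi/2-.04))
c=read_camera("top")
ct,s,l=cen(mask(c,(22,150,120),(35,255,255),(320,150,370,210)));print("handle top",ct,s,ray(c,ct,72))
E
```

```text
t: 10.95
eef_pos: [505.2, -226.0, 338.6]
tool_rot: [-1.18, 1.229, 1.183]
wrist_force: [0.0, -0.6, 0.8]
width: 0.705
0 a [ 0.05 -0.01 -0.07] t [ 0.0273 -0.0005 -0.0001]
1 a [ 0.05 -0.01 -0.07] t [ 0.0273 -0.0004 -0.0001]
n 2 pos [ 505.2 -226.   338.6] d [  0.8  -0.3 -54.6] F [ 0.  -0.6  0.8] w 0.71 t 10.95
handle top [340.58095238 178.54285714] [338 169   6  20 105] [592.224555    -8.63472858  72.        ]
```

```bash
python3 -m handwheel '[{"ax":0,"ay":0,"az":0,"tx":0.022,"ty":0,"tz":0,"grip":0.055},{"ax":0,"ay":0,"az":0,"tx":0.022,"ty":0,"tz":0,"grip":0.05},{"ax":0,"ay":0,"az":0,"tx":0.004,"ty":0,"tz":0,"grip":0.05},{"ax":0,"ay":0,"az":0,"tx":0,"ty":0,"tz":0,"grip":0.05},{"ax":0,"ay":0,"az":0,"tx":0,"ty":0,"tz":0,"grip":0.05}]'
python3 - <<'E'
from h import *
plan((506,-226.3,282),down(np.pi/2-.04))
c=read_camera("side")
cv2.imwrite("pics/side5.png",cv2.resize(c["color"][80:220,290:450,::-1],None,fx=4,fy=4,interpolation=cv2.INTER_CUBIC))
E
```

```text
t: 11.5
eef_pos: [507.3, -227.5, 294.4]
tool_rot: [-1.186, 1.227, 1.175]
wrist_force: [-1.2, 0.2, 0.6]
width: 0.579
0 a [ 0.09 -0.25  0.28] t [0.0124 0.0014 0.0012]
n 1 pos [ 507.3 -227.5  294.4] d [ -1.3   1.2 -12.4] F [-1.2  0.2  0.6] w 0.58 t 11.5
```

View pics/side5.png

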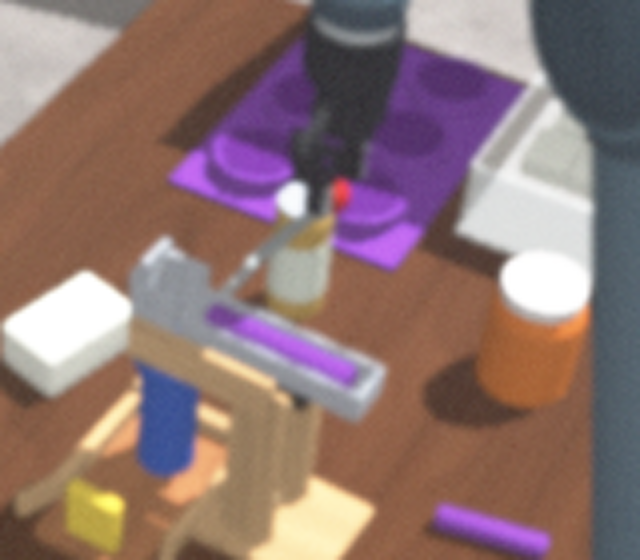

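The fingers straddle the knob at (342,192). I'll go down the last 12 mm and close.

```bash
python3 -m handwheel '[{"ax":0,"ay":-0.2,"az":0.3,"tx":0.012,"ty":0.001,"tz":0.001,"grip":0.05},{"ax":0,"ay":0,"az":0,"tx":0.002,"ty":0,"tz":0,"grip":0.04},{"ax":0,"ay":0,"az":0,"tx":0,"ty":0,"tz":0,"grip":0.02},{"ax":0,"ay":0,"az":0,"tx":0,"ty":0,"tz":0,"grip":0.02},{"ax":0,"ay":0,"az":0,"tx":0,"ty":0,"tz":0,"grip":0.02}]'
python3 - <<'E'
from h import *
plan((506,-226.3,282),down(np.pi/2-.04))
# arc waypoints, world, rel. to start
a0=np.arctan2(90,-63)
P=[(110*np.cos(a0-q),110*np.sin(a0-q)) for q in np.linspace(0,1.35,11)]
print(np.diff(np.array(P),axis=0).round(1))
E
```

```text
t: 12.05
eef_pos: [507.9, -225.0, 282.3]
tool_rot: [-1.183, 1.222, 1.179]
wrist_force: [0.6, 0.6, -1.3]
width: 0.318
0 a [0.15 0.11 0.27] t [ 0.0002  0.0019 -0.0014]
n 1 pos [ 507.9 -225.   282.3] d [-1.9 -1.3 -0.3] F [ 0.6  0.6 -1.3] w 0.32 t 12.05
[[12.7  7.7]
 [13.6  5.9]
 [14.3  4. ]
 [14.7  2. ]
 [14.8  0. ]
 [14.7 -1.9]
 [14.3 -3.9]
 [13.7 -5.8]
 [12.8 -7.6]
 [11.6 -9.2]]
```

```bash
python3 -m handwheel '[{"ax":0,"ay":0,"az":0,"tx":-0.004,"ty":-0.006,"tz":0,"grip":0.02},{"ax":0,"ay":0,"az":0,"tx":-0.004,"ty":-0.0065,"tz":0,"grip":0.02},{"ax":0,"ay":0,"az":0,"tx":-0.003,"ty":-0.007,"tz":0,"grip":0.02},{"ax":0,"ay":0,"az":0,"tx":-0.003,"ty":-0.007,"tz":0,"grip":0.02},{"ax":0,"ay":0,"az":0,"tx":-0.002,"ty":-0.007,"tz":0,"grip":0.02}]'
python3 - <<'E'
from h import *
s=env.read_state();O=np.array([593.5,-124.6]);d=s["eef_pos"]-[593.5-23.2,0,190];print("angle",2.1815-np.arctan2(d[2],d[0]),"r",np.hypot(d[0],d[2]))
plan((571,-226.3,300),down(np.pi/2-.04))
E
```

```text
t: 12.55
eef_pos: [530.2, -225.9, 293.4]
tool_rot: [-1.162, 1.247, 1.201]
wrist_force: [-10.4, 0.7, 4.7]
width: 0.316
angle 0.24095723394166502 r 110.88161098591564
0 a [-0.14  0.17 -1.65] t [-0.0078 -0.0405  0.0013]
n 1 pos [ 530.2 -225.9  293.4] d [40.8 -0.4  6.6] F [-10.4   0.7   4.7] w 0.32 t 12.55
```

```bash
python3 -m handwheel '[{"ax":0,"ay":0,"az":-0.4,"tx":-0.003,"ty":-0.009,"tz":0,"grip":0.02},{"ax":0,"ay":0,"az":-0.4,"tx":-0.002,"ty":-0.009,"tz":0,"grip":0.02},{"ax":0,"ay":0,"az":-0.4,"tx":-0.002,"ty":-0.009,"tz":0,"grip":0.02},{"ax":0,"ay":0,"az":-0.4,"tx":-0.001,"ty":-0.009,"tz":0,"grip":0.02},{"ax":0,"ay":0,"az":-0.4,"tx":-0.001,"ty":-0.009,"tz":0,"grip":0.02}]'
python3 - <<'E'
from h import *
s=env.read_state();d=s["eef_pos"]-[593.5-23.2,0,190];print("angle",2.1815-np.arctan2(d[2],d[0]),"r",np.hypot(d[0],d[2]))
plan((610,-226.3,292),down(np.pi/2-.04))
E
```

```text
t: 13.05
eef_pos: [570.3, -227.8, 298.6]
tool_rot: [-1.162, 1.238, 1.186]
wrist_force: [-0.6, 0.1, -0.6]
width: 0.237
angle 0.6103197147991934 r 108.62529678050257
0 a [-0.53  0.31 -0.83] t [ 0.0061 -0.0397  0.0034]
n 1 pos [ 570.3 -227.8  298.6] d [39.7  1.5 -6.6] F [-0.6  0.1 -0.6] w 0.24 t 13.05
```

The opening fell to 20 mm and the force to zero, so the knob has probably slipped. I'll look.

```bash
python3 - <<'E'
from h import *
c=read_camera("side")
ct,s,l=cen(mask(c,(0,150,100),(8,255,255),(340,100,395,150)));print("knob",ct,s)
for a in np.arange(0,1.4,.1):
    X=(570.3+110*np.cos(2.1815-a),-226+.04*110*np.cos(2.18-a)*-1,190+110*np.sin(2.1815-a)); print(round(a,1),proj(c,X).round(1),end=" ")
cv2.imwrite("pics/side6.png",cv2.resize(c["color"][80:200,310:450,::-1],None,fx=5,fy=5,interpolation=cv2.INTER_CUBIC))
E
```

```text
knob [363.875      120.54166667] [361 118   6   6  24]
0.0 [372.1 128.8] 0.1 [369.8 126.3] 0.2 [367.3 124. ] 0.3 [364.6 121.8] 0.4 [361.8 119.9] 0.5 [358.9 118.3] 0.6 [356.  116.9] 0.7 [353.1 115.8] 0.8 [350.1 114.9] 0.9 [347.3 114.4] 1.0 [344.5 114.1] 1.1 [341.8 114.2] 1.2 [339.3 114.5] 1.3 [336.9 115.1]
```

View pics/side6.png

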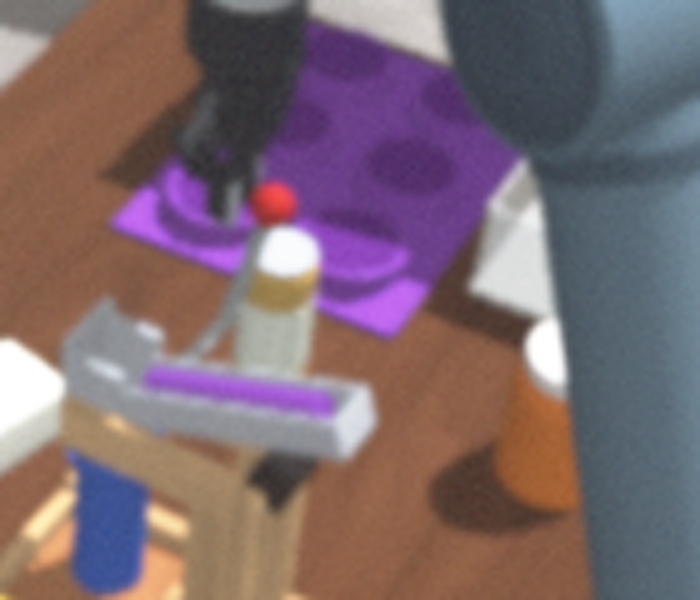

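The lever has only reached about 0.33 rad (knob at (275,203) in the crop) and the ball slipped out. I'll go behind it and push with closed fingers.

```bash
python3 -m handwheel '[{"ax":0,"ay":0,"az":0,"tx":-0.02,"ty":-0.01,"tz":0,"grip":0.02},{"ax":0,"ay":0,"az":-0.4,"tx":-0.04,"ty":0,"tz":0,"grip":0},{"ax":0,"ay":0,"az":-0.4,"tx":0,"ty":0.02,"tz":0,"grip":0},{"ax":0,"ay":0,"az":0,"tx":0,"ty":0.03,"tz":0,"grip":0},{"ax":0,"ay":0,"az":0,"tx":0,"ty":0.03,"tz":0,"grip":0}]'
python3 -c "
from h import *
plan((496,-223,350),down(np.pi/2-.04))"
```

```text
t: 13.6
eef_pos: [509.8, -226.1, 362.7]
tool_rot: [-1.183, 1.218, 1.167]
wrist_force: [-0.3, -0.2, 0.4]
width: 0.001
0 a [-0.21  0.11  0.82] t [0.0125 0.0141 0.0024]
n 1 pos [ 509.8 -226.1  362.7] d [-13.8   3.1 -12.7] F [-0.3 -0.2  0.4] w 0.0 t 13.6
```

```bash
python3 -m handwheel '[{"ax":0,"ay":0,"az":0.6,"tx":0,"ty":0.014,"tz":0.002,"grip":0},{"ax":0,"ay":0,"az":0,"tx":0,"ty":0,"tz":0,"grip":0},{"ax":0,"ay":0,"az":0,"tx":0.025,"ty":0,"tz":0,"grip":0},{"ax":0,"ay":0,"az":0,"tx":0.025,"ty":0,"tz":0,"grip":0},{"ax":0,"ay":0,"az":0,"tx":0,"ty":0,"tz":0,"grip":0}]'
python3 -c "
from h import *
plan((496,-225,305),down(np.pi/2-.04))"
```

```text
t: 14.1
eef_pos: [498.9, -224.0, 316.2]
tool_rot: [-1.185, 1.22, 1.165]
wrist_force: [-0.0, 0.5, -1.1]
width: -0.001
0 a [-0.21 -0.1   0.84] t [ 0.0111  0.003  -0.0011]
n 1 pos [ 498.9 -224.   316.2] d [ -2.9  -1.  -11.2] F [-0.   0.5 -1.1] w -0.0 t 14.1
```

```bash
python3 -m handwheel '[{"ax":0,"ay":0,"az":0.5,"tx":0.014,"ty":0.002,"tz":-0.001,"grip":0},{"ax":0,"ay":0,"az":0,"tx":0,"ty":-0.008,"tz":0,"grip":0},{"ax":0,"ay":0,"az":0,"tx":0,"ty":-0.009,"tz":0,"grip":0},{"ax":0,"ay":0,"az":-0.3,"tx":0,"ty":-0.009,"tz":0,"grip":0},{"ax":0,"ay":0,"az":-0.3,"tx":0,"ty":-0.009,"tz":0,"grip":0}]'
python3 -m handwheel '[{"ax":0,"ay":0,"az":-0.3,"tx":0,"ty":-0.01,"tz":0,"grip":0},{"ax":0,"ay":0,"az":-0.3,"tx":0,"ty":-0.01,"tz":0,"grip":0},{"ax":0,"ay":0,"az":-0.3,"tx":0,"ty":-0.01,"tz":0,"grip":0},{"ax":0,"ay":0,"az":-0.3,"tx":0,"ty":-0.01,"tz":0,"grip":0},{"ax":0,"ay":0,"az":-0.3,"tx":0,"ty":-0.01,"tz":0,"grip":0}]'
python3 -c "
from h import *
plan((560,-225,307),down(np.pi/2-.04))"
```

```text
t: 14.6
eef_pos: [534.9, -226.8, 307.5]
tool_rot: [-1.188, 1.222, 1.165]
wrist_force: [-6.4, 0.7, 4.4]
width: -0.002
t: 15.1
eef_pos: [584.7, -228.5, 310.6]
tool_rot: [-1.195, 1.213, 1.154]
wrist_force: [-5.1, -0.1, -2.0]
width: -0.001
0 a [-0.17 -0.32  1.59] t [0.0029 0.0249 0.0025]
n 1 pos [ 584.7 -228.5  310.6] d [-24.7   3.5  -3.6] F [-5.1 -0.1 -2. ] w -0.0 t 15.1
```

```bash
python3 -m handwheel '[{"ax":0,"ay":0,"az":0.3,"tx":0.009,"ty":-0.007,"tz":0,"grip":0},{"ax":0,"ay":0,"az":0.3,"tx":0.008,"ty":-0.008,"tz":0,"grip":0},{"ax":0,"ay":0,"az":0.3,"tx":0.007,"ty":-0.008,"tz":0,"grip":0},{"ax":0,"ay":0,"az":0.3,"tx":0.007,"ty":-0.008,"tz":0,"grip":0},{"ax":0,"ay":0,"az":0,"tx":0.005,"ty":-0.008,"tz":0,"grip":0}]'
python3 - <<'E'
from h import *
plan((616,-225,280),down(np.pi/2-.04))
c=read_camera("side")
ct,s,l=cen(mask(c,(0,150,100),(8,255,255),(320,100,395,150)));print("knob",ct,s)
cv2.imwrite("pics/side7.png",cv2.resize(c["color"][70:220,270:430,::-1],None,fx=4,fy=4,interpolation=cv2.INTER_CUBIC))
E
```

```text
t: 15.6
eef_pos: [619.6, -230.3, 280.2]
tool_rot: [-1.181, 1.244, 1.179]
wrist_force: [-52.1, 7.8, 52.5]
width: -0.005
0 a [-0.19 -0.66 -0.51] t [0.0001 0.0038 0.0052]
n 1 pos [ 619.6 -230.3  280.2] d [-3.6  5.3 -0.2] F [-52.1   7.8  52.5] w -0.01 t 15.6
knob [335.26923077 115.65384615] [333 113   6   6  26]
```

View pics/side7.png

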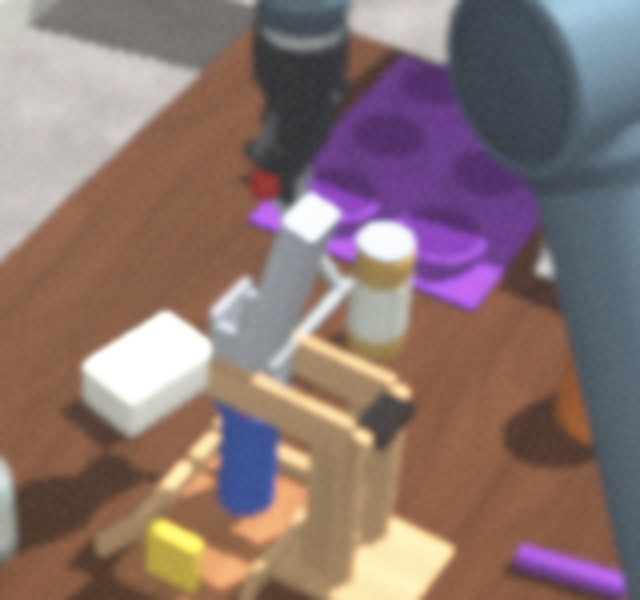

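The trough is steep and on its stop (knob at (264,183)), but the force is high at 74 N. I'll back off now, away from the knob and up, and let the stick drop.

```bash
python3 -m handwheel '[{"ax":0,"ay":0,"az":0,"tx":-0.003,"ty":0.008,"tz":0,"grip":0},{"ax":0,"ay":0,"az":0,"tx":-0.01,"ty":0.01,"tz":0,"grip":0},{"ax":0,"ay":0,"az":0,"tx":-0.03,"ty":0,"tz":0,"grip":0},{"ax":0,"ay":0,"az":0,"tx":-0.035,"ty":0,"tz":0,"grip":0},{"ax":0,"ay":0,"az":0,"tx":0,"ty":0,"tz":0,"grip":0}]'
python3 - <<'E'
from h import *
plan((684,-232,360),down(np.pi/2-.04))
c=read_camera("top");t=pickle.load(open("top.pkl","rb"))
ct,s,l=cen(mask(c,(0,150,80),(8,255,255),(440,140,460,215)) if 0 else mask(c,(0,150,80),(8,255,255),(415,130,460,225)));print("knob top",ct,ray(c,ct,271))
print("purple px in trough/chute", (mask(c,(130,80,40),(165,255,255),(365,150,405,255))>0).sum())
cv2.imwrite("pics/top8.png",cv2.resize(c["color"][130:250,320:460,::-1],None,fx=5,fy=5,interpolation=cv2.INTER_CUBIC))
E
```

```text
t: 16.15
eef_pos: [602.0, -227.7, 358.8]
tool_rot: [-1.178, 1.244, 1.182]
wrist_force: [2.0, -0.0, -0.0]
width: -0.002
0 a [-0.09 -0.25 -0.33] t [-0.0011 -0.0411 -0.0004]
1 a [-0.09 -0.25 -0.33] t [-0.0008 -0.0411 -0.0005]
n 2 pos [ 602.  -227.7  358.8] d [82.  -4.3  1.2] F [ 2. -0. -0.] w -0.0 t 16.15
knob top [431.88461538 144.07692308] [ 655.89599988 -227.36811255  271.        ]
purple px in trough/chute 19
```

View pics/top8.png

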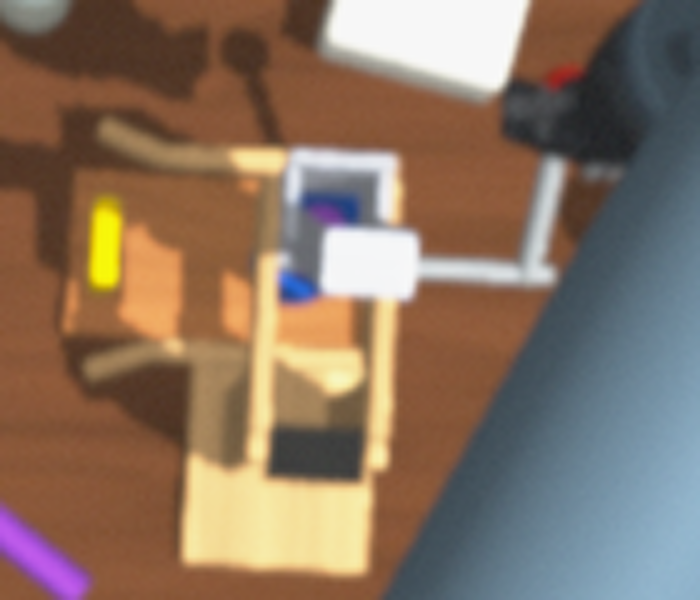

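The top crop shows the trough steep and empty, with the stick's purple end inside the blue tube through the chute at (325,215). The stick is loaded. Now I go over to the knob's +x side.

```bash
python3 -m handwheel '[{"ax":0,"ay":0,"az":-0.3,"tx":0,"ty":-0.025,"tz":0,"grip":0},{"ax":0,"ay":0,"az":0,"tx":0,"ty":-0.025,"tz":0,"grip":0},{"ax":0,"ay":0,"az":0,"tx":0,"ty":-0.02,"tz":0,"grip":0},{"ax":0,"ay":0,"az":0,"tx":0,"ty":-0.01,"tz":0,"grip":0},{"ax":0,"ay":0,"az":0,"tx":0,"ty":0,"tz":0,"grip":0}]'
python3 -c "
from h import *
plan((680,-231,285),down(np.pi/2-.04))"
```

```text
t: 16.7
eef_pos: [680.4, -228.8, 342.0]
tool_rot: [-1.17, 1.243, 1.189]
wrist_force: [0.5, 0.2, -0.4]
width: -0.001
0 a [-0.09 -0.04 -0.49] t [ 0.0285 -0.0003 -0.0011]
1 a [-0.09 -0.04 -0.49] t [ 0.0285 -0.0001 -0.0011]
n 2 pos [ 680.4 -228.8  342. ] d [ -0.4  -2.2 -57. ] F [ 0.5  0.2 -0.4] w -0.0 t 16.7
```

```bash
python3 -m handwheel '[{"ax":0,"ay":0,"az":-0.4,"tx":0.01,"ty":-0.003,"tz":-0.001,"grip":0},{"ax":0,"ay":0,"az":-0.4,"tx":0.012,"ty":-0.001,"tz":0,"grip":0},{"ax":0,"ay":0,"az":0,"tx":0.012,"ty":0,"tz":0,"grip":0},{"ax":0,"ay":0,"az":0,"tx":0.012,"ty":0,"tz":0,"grip":0},{"ax":0,"ay":0,"az":0,"tx":0,"ty":0,"tz":0,"grip":0}]'
python3 -c "
from h import *
plan((678,-230,282),down(np.pi/2-.04))"
```

```text
t: 17.2
eef_pos: [687.2, -231.4, 293.6]
tool_rot: [-1.183, 1.227, 1.171]
wrist_force: [-1.2, 0.6, 0.2]
width: 0.003
0 a [-0.18 -0.21  0.37] t [0.0116 0.0093 0.0011]
n 1 pos [ 687.2 -231.4  293.6] d [ -9.2   1.4 -11.6] F [-1.2  0.6  0.2] w 0.0 t 17.2
```

```bash
python3 -m handwheel '[{"ax":0,"ay":0,"az":0.3,"tx":0.012,"ty":0.003,"tz":0.001,"grip":0},{"ax":0,"ay":0,"az":0,"tx":0,"ty":0.008,"tz":0,"grip":0},{"ax":0,"ay":0,"az":0,"tx":-0.001,"ty":0.008,"tz":0,"grip":0},{"ax":0,"ay":0,"az":0,"tx":-0.005,"ty":0.008,"tz":0,"grip":0},{"ax":0,"ay":0,"az":0,"tx":-0.006,"ty":0.009,"tz":0,"grip":0}]'
python3 -m handwheel '[{"ax":0,"ay":0,"az":0.3,"tx":-0.005,"ty":0.009,"tz":0,"grip":0},{"ax":0,"ay":0,"az":0.3,"tx":-0.004,"ty":0.009,"tz":0,"grip":0},{"ax":0,"ay":0,"az":0.3,"tx":-0.003,"ty":0.009,"tz":0,"grip":0},{"ax":0,"ay":0,"az":0.3,"tx":-0.003,"ty":0.009,"tz":0,"grip":0},{"ax":0,"ay":0,"az":0.3,"tx":-0.002,"ty":0.009,"tz":0,"grip":0}]'
python3 -c "
from h import *
plan((600,-227,309),down(np.pi/2-.04))"
```

```text
t: 17.7
eef_pos: [655.4, -229.8, 298.5]
tool_rot: [-1.192, 1.22, 1.161]
wrist_force: [3.1, 1.2, -2.1]
width: -0.001
t: 18.2
eef_pos: [609.6, -228.2, 320.9]
tool_rot: [-1.185, 1.234, 1.173]
wrist_force: [2.0, 0.2, 1.6]
width: -0.001
0 a [-0.13 -0.52  0.1 ] t [0.0119 0.0096 0.0009]
n 1 pos [ 609.6 -228.2  320.9] d [ -9.6   1.2 -11.9] F [2.  0.2 1.6] w -0.0 t 18.2
```

```bash
python3 - <<'E'
from h import *
c=read_camera("side")
ct,s,l=cen(mask(c,(0,150,80),(8,255,255),(325,100,395,150)));print("knob",ct,s)
for a in np.arange(0,1.4,.15):
    X=(570.3+110*np.cos(2.1815-a),-226-.04*110*np.cos(2.18-a),190+110*np.sin(2.1815-a)); print(round(a,2),np.round(X,0),proj(c,X).round(1))
E
```

```text
knob [352.         114.82608696] [350 113   5   5  23]
0.0 [ 507. -223.  280.] [372.1 128.8]
0.15 [ 521. -224.  289.] [368.6 125.1]
0.3 [ 537. -225.  295.] [364.6 121.8]
0.45 [ 553. -225.  299.] [360.4 119.1]
0.6 [ 569. -226.  300.] [356.  116.9]
0.75 [ 586. -227.  299.] [351.6 115.3]
0.9 [ 602. -227.  295.] [347.3 114.4]
1.05 [ 617. -228.  290.] [343.1 114.1]
1.2 [ 631. -228.  281.] [339.3 114.5]
1.35 [ 644. -229.  271.] [335.8 115.5]
```

The push works: the joint is at about 0.74. The tips are a bit high, so I lower and push on.

```bash
python3 -m handwheel '[{"ax":0,"ay":0,"az":0,"tx":0,"ty":-0.006,"tz":0,"grip":0},{"ax":0,"ay":0,"az":0,"tx":0.012,"ty":0,"tz":0,"grip":0},{"ax":0,"ay":0,"az":0.3,"tx":0,"ty":0.009,"tz":0,"grip":0},{"ax":0,"ay":0,"az":0.3,"tx":0,"ty":0.009,"tz":0,"grip":0},{"ax":0,"ay":0,"az":0.3,"tx":0,"ty":0.009,"tz":0,"grip":0}]'
python3 -m handwheel '[{"ax":0,"ay":0,"az":0.2,"tx":0.001,"ty":0.009,"tz":0,"grip":0},{"ax":0,"ay":0,"az":0.2,"tx":0.001,"ty":0.009,"tz":0,"grip":0},{"ax":0,"ay":0,"az":0.2,"tx":0.002,"ty":0.009,"tz":0,"grip":0},{"ax":0,"ay":0,"az":0,"tx":0.002,"ty":0.009,"tz":0,"grip":0},{"ax":0,"ay":0,"az":0,"tx":0.002,"ty":0.007,"tz":0,"grip":0}]'
python3 -c "
from h import *
plan((533,-225,289),down(np.pi/2-.04))"
```

```text
t: 18.75
eef_pos: [585.3, -227.7, 308.4]
tool_rot: [-1.174, 1.251, 1.188]
wrist_force: [2.0, -0.2, 0.3]
width: -0.001
t: 19.25
eef_pos: [537.5, -225.6, 302.5]
tool_rot: [-1.167, 1.26, 1.197]
wrist_force: [1.6, -0.5, -0.8]
width: 0.003
0 a [-0.21 -0.53 -1.89] t [0.0136 0.0041 0.0005]
n 1 pos [ 537.5 -225.6  302.5] d [ -4.5   0.6 -13.5] F [ 1.6 -0.5 -0.8] w 0.0 t 19.25
```

```bash
python3 -m handwheel '[{"ax":0,"ay":0,"az":-0.5,"tx":0.005,"ty":0.001,"tz":0,"grip":0},{"ax":0,"ay":0,"az":-0.5,"tx":0.004,"ty":0.003,"tz":0,"grip":0},{"ax":0,"ay":0,"az":0,"tx":0.001,"ty":0.003,"tz":0,"grip":0},{"ax":0,"ay":0,"az":0,"tx":0,"ty":0.003,"tz":0,"grip":0},{"ax":0,"ay":0,"az":0,"tx":0,"ty":0.003,"tz":0,"grip":0}]'
python3 - <<'E'
from h import *
plan((533,-225,289),down(np.pi/2-.04))
c=read_camera("side")
ct,s,l=cen(mask(c,(0,150,80),(8,255,255),(325,100,395,150)));print("knob",ct,s)
E
```

```text
t: 19.75
eef_pos: [532.3, -225.4, 296.7]
tool_rot: [-1.19, 1.226, 1.165]
wrist_force: [12.3, -0.2, -6.8]
width: -0.002
0 a [-0.14 -0.47  0.73] t [ 0.0077 -0.0006  0.0005]
n 1 pos [ 532.3 -225.4  296.7] d [ 0.7  0.4 -7.7] F [12.3 -0.2 -6.8] w -0.0 t 19.75
knob [372.33333333 128.71428571] [370 126   5   6  21]
```

```bash
python3 -m handwheel '[{"ax":0,"ay":0,"az":0,"tx":0.001,"ty":0.004,"tz":0,"grip":0},{"ax":0,"ay":0,"az":0,"tx":0,"ty":0.004,"tz":0,"grip":0},{"ax":0,"ay":0,"az":0,"tx":0,"ty":0.004,"tz":0,"grip":0},{"ax":0,"ay":0,"az":0,"tx":0,"ty":0.004,"tz":0,"grip":0},{"ax":0,"ay":0,"az":0,"tx":0,"ty":0.004,"tz":0,"grip":0}]'
python3 -m handwheel '[{"ax":0,"ay":0,"az":0,"tx":0,"ty":-0.008,"tz":0,"grip":0},{"ax":0,"ay":0,"az":0,"tx":-0.01,"ty":-0.012,"tz":0,"grip":0},{"ax":0,"ay":0,"az":0,"tx":-0.03,"ty":0,"tz":0,"grip":0},{"ax":0,"ay":0,"az":0,"tx":-0.04,"ty":0,"tz":0,"grip":0},{"ax":0,"ay":0,"az":0,"tx":-0.03,"ty":0,"tz":-0.02,"grip":0}]'
python3 -m handwheel '[{"ax":0,"ay":0,"az":0,"tx":0,"ty":0.02,"tz":-0.045,"grip":0},{"ax":0,"ay":0,"az":0,"tx":0,"ty":0.02,"tz":-0.045,"grip":0},{"ax":0,"ay":0,"az":0,"tx":0,"ty":0.02,"tz":-0.045,"grip":0},{"ax":0,"ay":0,"az":0,"tx":0,"ty":0.01,"tz":-0.03,"grip":0},{"ax":0,"ay":0,"az":0,"tx":0,"ty":0,"tz":0,"grip":0}]'
python3 - <<'E'
from h import *
c=read_camera("top");s=read_camera("side");t0=pickle.load(open("top.pkl","rb"))
ct,_,l=cen(mask(c,(0,150,80),(8,255,255),(415,180,450,225)));print("top knob",ct,ray(c,ct,280),"(start 432.3,204.2)")
ct,_,l=cen(mask(s,(0,150,80),(8,255,255),(325,100,395,150)));print("side knob",ct,"(start 372.7,128.1)")
ct,_,l=cen(mask(c,(22,150,120),(35,255,255),(320,150,370,210)));print("handle",ct,ray(c,ct,72))
P=cloud(c);b=np.zeros(P.shape[:2],bool);b[195:243,376:396]=1;m=b&(c["depth"]>0);print("trough z now/before",np.median(P[m][:,2]),np.median(cloud(t0)[b][:,2]))
print(env.read_state()["wrist_force"])
a=cv2.resize(c["color"][110:270,230:470],None,fx=3.2,fy=3.2,interpolation=cv2.INTER_CUBIC)[:,:,::-1]
cv2.imwrite("pics/top9.png",a)
E
```

```text
t: 20.3
eef_pos: [531.3, -225.1, 298.3]
tool_rot: [-1.213, 1.187, 1.136]
wrist_force: [15.7, -0.3, -6.3]
width: -0.004
t: 20.8
eef_pos: [538.4, -241.6, 407.5]
tool_rot: [-1.202, 1.194, 1.153]
wrist_force: [1.0, -1.1, -0.1]
width: -0.0
t: 21.3
eef_pos: [457.1, -409.9, 410.2]
tool_rot: [-1.205, 1.198, 1.153]
wrist_force: [0.1, 0.4, 0.1]
width: -0.001
top knob [432.05925926 204.23703704] [ 505.81432799 -225.86590399  280.        ] (start 432.3,204.2)
side knob [372.42105263 128.42105263] (start 372.7,128.1)
handle [340.37894737 178.12631579] [593.42935306  -8.02432418  72.        ]
trough z now/before 191.54645400072826 212.5762368690252
[-0.53915643  0.31990474  0.53296838]
```

View pics/top9.png

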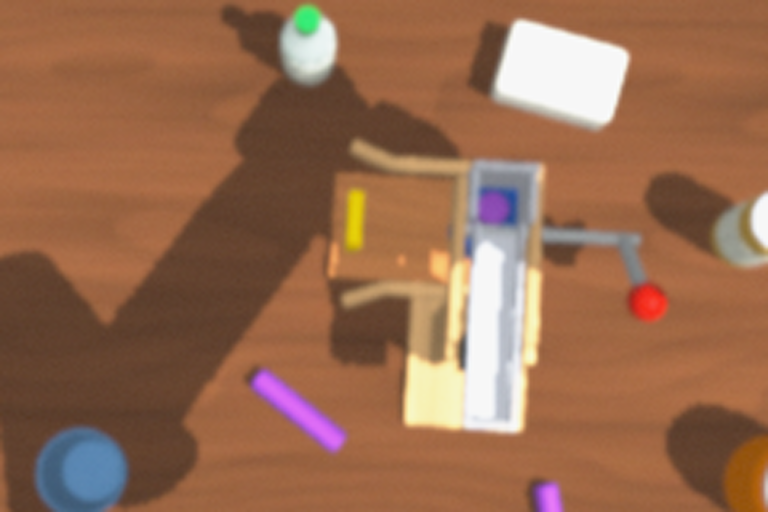

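The last crop shows:
- **Trough:** level and empty.
- **Stick:** its round purple end stands in the tube under the chute at (493,207).
- **Sled:** between the rails, with the handle at (355,220).
- **Knob:** back at its start at (648,302).
- **Bystanders:** the ones in view (bottle, soap block, cup, can, jar) are in place.

I'm handing in.

```bash
python3 -c "
from cell import env
print(env.job_done())"
```

```text
the job is handed in; nothing more can be done
None
```

The purple stick is standing in the blue tube, the sled is home and the trough is level again. I handed the job in at about 21 s. No verdict came back, so the result rests on my own checks.

**What I did**
- **Sled:** I gripped the yellow handle and slid the sled down the lane until it met the stop. I then seated it with a low push on the handle; it did not move under 11 N.
- **Lever, tipping:** I gripped the knob first, but it slipped out at about 0.33 rad. I then pushed it to its end stop with closed fingers, and the stick dropped.
- **Lever, returning:** I pushed the knob back until it met the level end stop at about 16 N, then moved the arm clear.

**Last checks**
- **Stick:** the top view shows its round end inside the tube under the chute, and the trough is empty.
- **Knob:** it is back within 0.4 pixel of its starting position in both cameras.
- **Robot:** it touches nothing, and the wrist force is about 0.

**Doubts**
- **Sled position:** the handle measures y ≈ -8.0 mm and x ≈ 593 mm, against about -9.7 and 598 expected from my estimate of the loader's pose. The y gap is within the cameras' 2 mm error, but the x gap is larger. I relied on the firm contact at the stop and did not push again after the drop.
- **Force:** the wrist force peaked at about 74 N at the tipping end stop. That is under the 120 N wrist limit and was pressed by the fingertips.
- **Bystanders:** I did not measure them. The bottle, soap block, cup, can and jar looked undisturbed in the last picture. The dropper was outside it, and the arm did not go near it.

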